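Release and open the spring lid of a board-test case

ROBOT

A 6-joint arm with a two-finger parallel gripper is mounted at the origin on the work surface. World frame = base frame: x ahead of the robot, y to its left, z up, the work surface at z = 0. Lengths are in m, angles in rad, forces in N, time in s.
With the tool pointing down it reaches from about 0.375 to 0.9 m from the base axis. Payload 3.1 kg.
Tool frame: the origin (TCP) lies on the centre line of the jaws, within the pads' length; the fingertips stand 11 mm ahead of it and the grasp point (between the pads) lies 8 mm behind it; x points along the fingers, y is the direction in which the jaws open and shut, and the axes are right-handed (so a half turn about x gives the same grasp; the last joint's range is limited). The gripper opens to 87 mm and grips with 3 to 60 N. Pads are 19 mm wide; open, the fingers measure 117 mm over their backs; the gripper's body (75 mm by 190 mm) begins 51 mm behind the grasp point.
Start: joints at [-0.178, 0.527, 1.433, -0, 1.181, -0.178], TCP at [0.625, 0, 0.234] pointing down, gripper open.
Joint ranges: [-3.08, 3.08], [-0.75, 2.2], [0.22, 2.44], [-1.43, 4.57], [0, 2.65], [-2.85, 2.85]. Speed limits (rad/s): [2.79, 2.79, 3.14, 3.14, 3.14, 3.14].

INTERFACE

Orientations are given as a unit quaternion [x, y, z, w].
In Python, from rig import robot, camera, camera_info gives the robot as it stands.
- The arm moves only by the shell command python3 -m inch 'ROWS' [FORCE]. ROWS is JSON, a list that holds one entry, the list of rows, each a list of 5 numbers: the shift along the tool's x, y, z in cm, then the turn about the tool's x in rad, then the opening, from 0 (shut) to 1 (fully open). A call has 1 to 8 rows; each row shifts and turns the pose as measured when the row begins, along the tool's axes as they then stand; what a row does not reach is not made up. A row lasts 1/12 s, in which the tool goes at most 41.7 mm and 7.16 degrees, less where a joint would pass 70% of its speed; a pose out of reach is approached as far as the arm can. A call with a gripper value outside its range is refused whole. The fingers move at their own pace and stop on an object; FORCE is the grip in N (left out, the last holds). Time passes only in rows, so rows that do not move let the fingers close. It gives the time, the measured TCP pose, the force and the opening at its end, in the units of the state.
- robot.get_obs(): the state, without advancing time (a new reading comes with each control period).
- camera(name): name is "scene" or "side" or "wrist"; returns the picture (420x560x3 uint8, red, green, blue); there is no depth.
- camera_info(name): a dict with "camera_matrix" (3x3 intrinsics, pixels), "rvec" (rotation vector, rad) and "tvec" (3), from world to camera coordinates, as OpenCV has them. Camera axes: x right, y down, z forward; pixel columns grow to the right and rows downward; lengths in m; the calibration is good to about 2 mm. A picture is of the moment at which its call begins: read the wrist's pose just before it. camera_info takes no time and is no camera call; for the wrist camera it gives the pose at the moment of the call.
- robot.hand_in(): hands the job in, once; it reports no verdict.
The state is a dict: "time": time; "q": joint angles; "joint_velocities": joint speeds; "joint_torque": joint torques, N m; "position": TCP position; "tool_rot": TCP orientation; "ft_force": force on the tool from outside, world axes, zero at the start; "moment": the same for the moment, N m; "grip_width": finger opening in m.
Only numpy, scipy, OpenCV 4.12 (cv2) and the standard library are available. Lean on these libraries where they do the work, as an engineer would, in place of code of your own. Each camera call takes 0.05 s, during which the arm holds its last target. There are 200 camera calls.

TASK

The pale grey board-test case on the electronics bench is latched shut. With the fingertips, press its red release tab down so that the lid springs up, then push the lid all the way back against its stop, so that it stays open by itself, and take the hand away. Do not pinch the lid, and leave the circuit board inside the case and everything else on the bench where they are.

Things in the scene. Friction and masses are not known exactly. Their poses are not given: they have to be found in the camera images.
- case: Pale grey open tray of the board-test case, screwed to the bench: 130 mm (its x) by 140 mm (its y), 45 mm high, walls 5 mm. Origin at the centre of its underside, z up. The release tab is on its -x side (about facing the robot), the lid's hinge along its +x side. Two small screw ears stick out at +-y, 91 mm from the centre.
- tab (a joint): Angle of the red release tab (rad): 0 at rest, 0.26 fully down. A rocker on an axis along the case's y at case x = -73 mm, z = 22 mm; pressing its pad down tilts its hook off the lid's front edge. The lid is freed at about 0.15 rad (middle of the pad 6 mm down; full stroke 9 mm). A spring resists with 2 N at first, 6 N at full stroke at the middle of the pad, and returns the tab when let go.
- tab_pad (a point): Middle of the top face of the tab's red pad, at case x = -108 mm, y = 0, 36 mm above the bench at rest. The pad is 36 mm (case x) by 50 mm (case y), 6 mm thick; the hook's red stem is 35 mm from this point towards the case and rises to 61 mm above the bench. Free space below for the whole stroke.
- lid (a joint): Opening angle of the lid (rad): 0 shut, 1.85 fully open against its stop, leaning 16 degrees past upright. Once freed, a spring leaf lifts it to about 0.5, where it rests. Beyond that it hangs loose on a damped hinge: about 140 g, it falls back to 0.5 if let go before upright (1.57) and sinks on to the stop by itself if let go at 1.7 or more.
- lid_edge (a point): Middle of the lid's free front edge, at its underside. Lid shut: at case x = -69 mm, 46 mm above the bench; sprung up (0.5): about case x = -52 mm, 113 mm above the bench. The lid is a pale grey flat plate 139 mm from hinge axis to this edge, 140 mm wide, 8 mm thick, without a handle.
- lid_hinge (a point): Middle of the lid's hinge axis, at case x = +70 mm, y = 0, 46 mm above the bench; the axis runs along the case's y. With the lid shut, its underside lies at this height.
- board: Green circuit board with components, 108 x 96 mm, about 25 mm high, lying loose in the case; 90 g. Origin at the centre of its underside, 5 mm above the bench. Its tallest parts stay 15 mm under the closed lid.
- meter: Red hand-held multimeter lying flat, 155 x 78 x 45 mm; loose bystander. Origin under its middle.
- driver: Orange-handled screwdriver, 150 mm long, lying down; loose bystander. Origin under its middle.
- flux: Small jar with a green cap, 42 mm across, 45 mm tall; loose bystander. Origin under its middle.
- spool: Solder spool with black flanges and bright metal winding, standing on end, 54 mm across, 40 mm tall; loose bystander. Origin under its middle.
- parts_tray: Blue divided parts tray, 160 x 120 x 35 mm; loose bystander. Origin under its middle.
- pliers: Red-handled pliers lying flat, about 140 mm long; loose bystander. Origin under its middle.
- brush: Small wooden-handled brush, 160 mm long, lying down; loose bystander. Origin under its middle.
Not all that is in view belongs to the job. What is meant by the case is not pink, and is the smaller of those in its own colour.

How it is judged:
On the way, in this order (a step that is already met when the one before it is completed fails the run):
1. the release tab is pressed down far enough to free the lid (value of joint tab above 0.11 rad and value of joint lid below 0.25 rad).
2. the lid has sprung up part of the way (value of joint lid between 0.35 and 0.9 rad), for 0.05 s.
3. the lid is pushed back to its stop (value of joint lid above 1.75 rad), for 0.2 s.
At the end, for the whole second after the job is handed in: The lid rests open within 0.1 rad of its stop (joint above 1.75 rad of 1.85), the tab is let go and back up, the circuit board is within 8 mm of where it lay, and every bystander is within 20 mm of where it stood (value of joint lid above 1.75 rad and velocity of joint lid between -0.05 and 0.05 rad/s and value of joint tab below 0.05 rad and distance of board from where it was at the start of the episode below 0.008 m and distance of each of meter, driver, flux, spool, parts_tray, pliers, brush from where it was at the start of the episode below 0.02 m); the robot touches nothing.
It fails at once if the lid is pinched (fingers bear on its outer and inner skins at once) (contact force between the fingers and lid_c2 above 0.5 N and contact force between the fingers and lid_c3 above 0.5 N).
It fails at once if the circuit board is lifted or shoved (more than 8 mm) (distance of board from where it was at the start of the episode above 0.008 m).
It fails at once if a bystander is moved more than 20 mm, or lifted (distance of any of meter, driver, flux, spool, parts_tray, pliers, brush from where it was at the start of the episode above 0.02 m).
It also fails if it takes over 45 s, if anything falls off the work surface, if the arm or the gripper's body presses on something with over 40 N, if the wrist force passes 120 N, or if a joint passes its speed limit or range.

## Working session

There is one attempt and no reset: what is moved stays moved. The work goes in short steps, Python scripts to look and compute and a shell command to move; the robot and the scene stay as the last step left them, time stands still between calls to the robot, and variables do not carry over. Pictures are saved under pics/ and viewed, about 8 in all and at most 12, crops included, and the job is handed in when it is done.

```bash
ls; mkdir -p pics
python3 - <<'E'
from rig import robot,camera,camera_info
import cv2,numpy as np
for n in("scene","side"):
    im=camera(n);cv2.imwrite(f"pics/{n}0.png",im[:,:,::-1])
    c=camera_info(n);R=cv2.Rodrigues(np.array(c["rvec"]))[0];print(n,-R.T@np.array(c["tvec"]).ravel(),R[2],c["camera_matrix"])
o=robot.get_obs();print(o)
E
```

```text
pics
scene [ 1.23991062 -0.15858267  1.130564  ] [-0.58952817  0.1272552  -0.79766074] [[499.48114928   0.         278.05161871]
 [  0.         499.48114928 215.32386726]
 [  0.           0.           1.        ]]
side [0.35200046 0.94047602 0.85882024] [ 0.07568612 -0.77037624 -0.63308141] [[388.49085624   0.         281.43638302]
 [  0.         388.49085624 210.46463946]
 [  0.           0.           1.        ]]
{'time': 0.1, 'q': array([-1.78518958e-01,  5.28393507e-01,  1.43377192e+00,  1.65824690e-05,
        1.18138049e+00, -1.78493104e-01]), 'joint_velocities': array([-0.00029522, -0.0005595 , -0.00402357, -0.00171138,  0.00194617,
       -0.00057506]), 'joint_torque': array([-3.02360622e-04, -4.40987206e+01, -1.77151054e+01,  6.34850166e-02,
        5.34114777e-02, -3.85449334e-05]), 'position': array([6.24368535e-01, 1.36147018e-04, 2.32657696e-01]), 'tool_rot': array([ 0.4996184 ,  0.50056208, -0.5003972 ,  0.49942137]), 'ft_force': array([-0.15518998,  0.41288322,  0.22294943]), 'moment': array([ 0.0555554 ,  0.03044551, -0.0647044 ]), 'grip_width': 0.08704512479121969}
```

View pics/scene0.png

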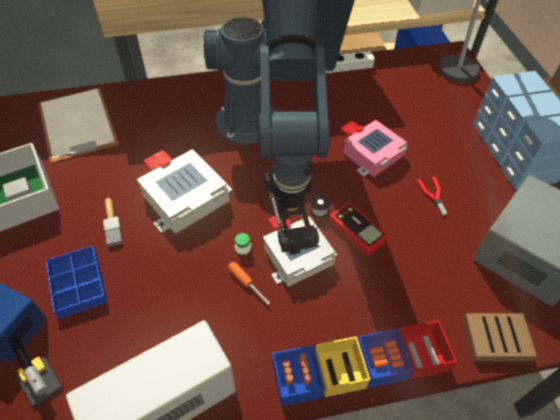

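View pics/side0.png

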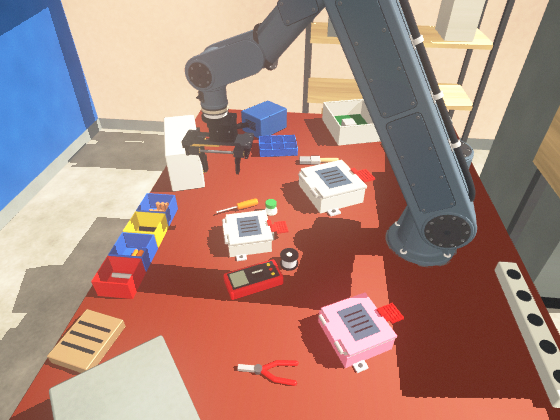

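Candidates for the case, as scene pixels: large pale grey (184,190), small pale grey (300,250), pink (375,148). In the side view they are at (333,185), (248,232) and (357,328). The description picks the smaller grey one, at scene (300,250) / side (248,232). I'll check it with a close crop and measure it.

```bash
cat > h.py <<'E'
import cv2,numpy as np
from rig import robot,camera,camera_info
def ray(n,uv,z):
    c=camera_info(n);K=np.array(c["camera_matrix"]);R=cv2.Rodrigues(np.array(c["rvec"]))[0];o=-R.T@np.array(c["tvec"]).ravel()
    d=R.T@np.linalg.inv(K)@np.array([uv[0],uv[1],1.]);return o+d*(z-o[2])/d[2]
def proj(n,p):
    c=camera_info(n);return cv2.projectPoints(np.array(p,float).reshape(-1,3),np.array(c["rvec"]),np.array(c["tvec"]),np.array(c["camera_matrix"]),None)[0].reshape(-1,2)
E
python3 - <<'E'
from h import *
a=cv2.imread("pics/side0.png");s=cv2.imread("pics/scene0.png")
hsv=cv2.cvtColor(a,cv2.COLOR_BGR2HSV)
red=((hsv[...,0]<6)|(hsv[...,0]>174))&(hsv[...,1]>190)&(hsv[...,2]>170)
n,l,st,ce=cv2.connectedComponentsWithStats(red.astype(np.uint8))
for i in range(1,n):
    if st[i,4]>25:
        print(st[i],ce[i],ray("side",ce[i],.036))
w=((hsv[...,1]<45)&(hsv[...,2]>150)).astype(np.uint8)
n,l,st,ce=cv2.connectedComponentsWithStats(w)
for i in range(1,n):
    if st[i,4]>300 and st[i,1]>100: print("w",st[i],ce[i])
c1=cv2.resize(a[195:275,205:305],None,fx=6,fy=6,interpolation=cv2.INTER_CUBIC)
cv2.imwrite("pics/crop.png",c1)
E
```

```text
[224 275  59  25 516] [253.23062016 287.0755814 ] [0.49244703 0.27185449 0.036     ]
[106 276  31  23 362] [123.04972376 289.19889503] [0.83706994 0.31638694 0.036     ]
[377 302  27  22 282] [390.62411348 313.06737589] [0.1332125  0.31731638 0.036     ]
[261 364  36  22 161] [276.56521739 373.66459627] [0.40260638 0.50710851 0.036     ]
w [    0   115   205   218 15491] [ 82.10677167 200.52391711]
w [465 138  29  39 581] [478.65748709 152.00516351]
w [ 299  156   68   60 2543] [330.35430594 184.97640582]
w [ 222  207   55   54 1890] [247.97566138 233.13068783]
w [ 495  262   65  146 2806] [531.33178902 330.15003564]
w [ 319  297   78   58 2346] [356.18030691 323.9970162 ]
w [  49  336  151   84 8131] [126.56007871 388.64370926]
```

View pics/crop.png

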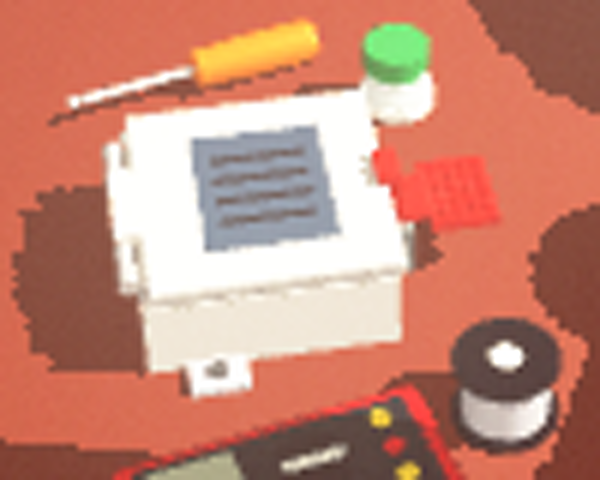

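The crop shows the small grey case with its lid shut. The lid top corners are at crop (125,117), (372,92), (408,268), (143,300), and the red pad is around (455,190). The flux jar, screwdriver, spool and meter are all close by.

Run:
```python
from h import *
f=lambda u:(u[0]/6+205-.4,u[1]/6+195-.4)
P=[ray("side",f(u),.054) for u in [(125,117),(372,92),(408,268),(143,300)]]
for p in P: print(p[:2])
for i in range(4): print(np.linalg.norm(P[i]-P[i-1]))
T=[ray("side",f(u),.036)[:2] for u in[(415,160),(485,155),(500,222)]];print(T)
mf=(P[1]+P[2])/2; mb=(P[0]+P[3])/2
d=(mb-mf)[:2];print("lid front",mf,"yaw",np.arctan2(*d[::-1]), np.degrees(np.arctan2(*d[::-1])))
e=(P[1]-P[2]); f2=(P[0]-P[3]); print("side dirs yaw+90", [np.degrees(np.arctan2(v[1],v[0]))+90 for v in(e,f2)],[np.degrees(np.arctan2(*(P[i]-P[j])[:2][::-1])) for i,j in((0,1),(3,2))])
print("pad mid", (T[0]+T[2])/2)
print("centre",sum(P)/4)
# other objects
for nm,u,z in(("flux",(397,55),.045),("spool",(505,360),.04),("meter corner",(405,390),.045),("driver hnd",(310,40),.02),("tip",(72,102),.01)): print(nm,ray("side",f(u),z)[:2])
s=cv2.imread("pics/scene0.png");s=cv2.resize(s[195:295,225:395],None,fx=4.5,fy=4.5,interpolation=cv2.INTER_CUBIC);cv2.imwrite("pics/sc.png",s)
```

```text
[ 6.26172543e-01 -5.49119409e-04]
[ 0.4968219  -0.03627808]
[0.46056136 0.09978035]
[0.58738421 0.13660143]
0.14253002013830457
0.13419444125493502
0.140807402543912
0.13205993417062206
[array([ 0.46936808, -0.00315709]), array([ 0.43223984, -0.01140039]), array([0.41936144, 0.041158  ])]
lid front [0.47869163 0.03175114 0.054     ] yaw 0.27597973920890084 15.812474287791144
side dirs yaw+90 [np.float64(14.92287966522747), np.float64(15.791737479517565)] [np.float64(15.441105370543609), np.float64(16.18984578985861)]
pad mid [0.44436476 0.01900045]
centre [0.542735   0.04988864 0.054     ]
flux [ 0.48880265 -0.08143762]
spool [0.40767342 0.14446987]
meter corner [0.45306418 0.17430264]
driver hnd [ 0.54533252 -0.12127806]
tip [ 0.67413007 -0.06184265]
```

View pics/sc.png

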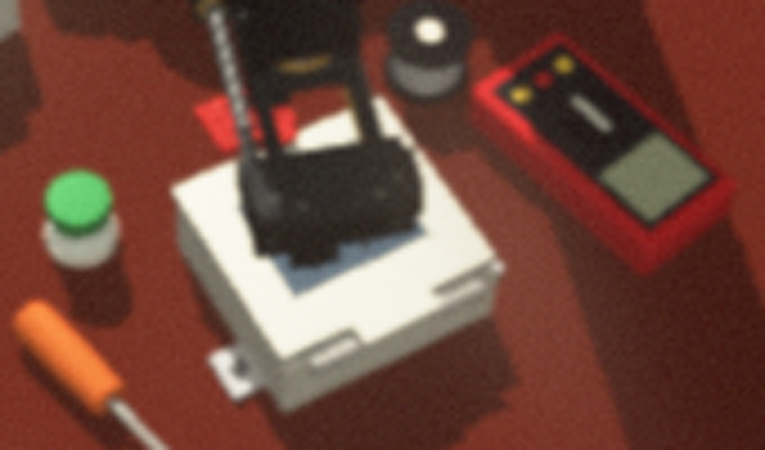

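The scene crop has lid top corners at (175,190), (383,100), (498,268) and (288,358). I'll cross-check the pose with them and compute the first move.

```bash
cat >> h.py <<'E'
from scipy.spatial.transform import Rotation as Ro
def case(C,yaw):
    o=robot.get_obs();d=np.array([np.cos(yaw),np.sin(yaw)]);n=np.array([-d[1],d[0]])
    v=o["position"][:2]-C;M=Ro.from_quat(o["tool_rot"]).as_matrix()
    print("t",round(o["time"],2),"TCP case mm",np.round(1000*np.array([v@d,v@n,o["position"][2]]),1),"tool-y yaw",np.degrees(np.arctan2(M[1,1],M[0,1])).round(2),"F case",np.round([o["ft_force"][:2]@d,o["ft_force"][:2]@n,o["ft_force"][2]],1),"w",round(o["grip_width"],3))
    return M
E
python3 - <<'E'
from h import *
f=lambda u:(u[0]/4.5+225-.4,u[1]/4.5+195-.4)
P=[ray("scene",f(u),.054)[:2] for u in [(175,190),(383,100),(498,268),(288,358)]]
print(P,[np.linalg.norm(P[i]-P[i-1]) for i in range(4)])
yw=[np.degrees(np.arctan2(*v[::-1])) for v in(P[3]-P[0],P[2]-P[1])]+[np.degrees(np.arctan2(*v[::-1]))-90 for v in(P[1]-P[0],P[2]-P[3])]
print(yw,"front mid",(P[0]+P[1])/2,"centre",sum(P)/4)
E
```

```text
[array([ 0.50586906, -0.03838497]), array([0.46592216, 0.09590712]), array([0.59466635, 0.13149652]), array([0.62865743, 0.00201432])] [np.float64(0.1292636383458485), np.float64(0.14010752955753894), np.float64(0.13357272032945447), np.float64(0.13386946710031564)]
[np.float64(18.212010050887272), np.float64(15.4526613439585), np.float64(16.56578245419479), np.float64(14.709135607830461)] front mid [0.48589561 0.02876107] centre [0.54877875 0.04775824]
```

Both views agree on yaw ≈ 15.8° and case centre ≈ (0.548, 0.049). First I turn the tool so the jaws lie along case y, and close the gripper.

```bash
cat >> h.py <<'E'
C=np.array([.5484,.0489]);YAW=.2758
E
python3 -m inch '[[[0,0,0,0.12,0],[0,0,0,0.12,0],[0,0,0,0.12,0],[0,0,0,0.12,0],[0,0,0,0.12,0],[0,0,0,0.12,0],[0,0,0,0.12,0],[0,0,0,0.12,0]]]' 20; python3 -c "
from h import *
case(C,YAW)"
```

```text
time: 0.77
position: [0.6209, 0.0008, 0.2278]
tool_rot: [-0.674, -0.202, 0.682, -0.198]
ft_force: [-0.4, 0.6, -0.1]
grip_width: 0.0419
t 0.77 TCP case mm [ 56.6 -66.  227.8] tool-y yaw -57.17 F case [-0.2  0.7 -0.1] w 0.042
```

```bash
python3 -m inch '[[[0,0,0,0.1,0],[0,0,0,0.1,0],[0,0,0,0.09,0],[0,-1.3,3.4,0,0],[0,-1.3,3.4,0,0],[0,-1.3,3.4,0,0],[0,-1.3,3.4,0,0],[0,-1.3,3.4,0,0]]]'; python3 -c "
from h import *
case(C,YAW)"
```

```text
time: 1.43
position: [0.4396, 0.0184, 0.2247]
tool_rot: [-0.697, -0.093, 0.705, -0.091]
ft_force: [0.3, 0.0, 0.5]
grip_width: 0.0008
t 1.43 TCP case mm [-1.130e+02  2.000e-01  2.247e+02] tool-y yaw -75.0 F case [ 0.3 -0.1  0.5] w 0.001
```

```bash
python3 -m inch '[[[3.3,0,0,0.014,0],[3.3,0,0,0,0],[3.3,0,0,0,0],[3.3,0,0,0,0],[2.8,0,0,0,0],[0,0,0,0,0]]]'
python3 - <<'E'
from h import *
case(C,YAW)
for n,(x0,y0) in(("side",(205,150)),("scene",(225,150))):
    im=camera(n)[:,:,::-1];cv2.imwrite(f"pics/{n}1.png",im)
a=cv2.imread("pics/side1.png")[150:275,205:345];b=cv2.imread("pics/scene1.png")[150:275,225:345]
cv2.imwrite("pics/m1.png",np.hstack([cv2.resize(a,None,fx=3,fy=3,interpolation=2),cv2.resize(b,None,fx=3,fy=3,interpolation=2)]))
E
```

```text
time: 1.93
position: [0.4293, 0.0207, 0.0643]
tool_rot: [-0.699, -0.088, 0.704, -0.087]
ft_force: [-1.2, -0.0, 0.5]
grip_width: 0.0004
t 1.93 TCP case mm [-122.3    5.3   64.3] tool-y yaw -75.78 F case [-1.2  0.3  0.5] w 0.0
```

View pics/m1.png

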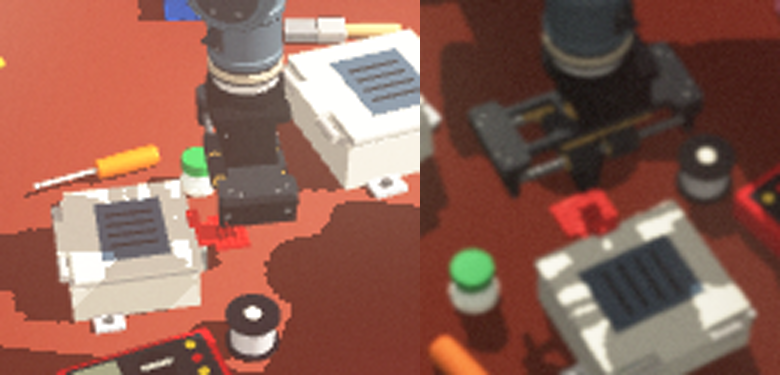

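The fingers hang above the pad, slightly off to the robot side, which matches the measured −122 mm. I'll correct that first, then press.

```bash
python3 -m inch '[[[0,0.5,-0.8,-0.02,0],[0.3,0,-0.1,0,0],[0.5,0,0,0,0],[0,0,0,0,0]]]'; python3 -c "
from h import *
M=case(C,YAW);print(M[:,0])"
```

```text
time: 2.37
position: [0.4474, 0.0166, 0.0645]
tool_rot: [0.705, 0.094, -0.696, 0.097]
ft_force: [-0.4, -0.1, -0.6]
grip_width: 0.0004
t 2.37 TCP case mm [-106.    -3.6   64.5] tool-y yaw -74.47 F case [-0.4  0.  -0.6] w 0.0
[ 0.01239811 -0.00322538 -0.99991794]
```

```bash
python3 -m inch '[[[0,0,0,0,0],[0,0,0,0,0]]]'; python3 -c "
from h import *
M=case(C,YAW)"; python3 -m inch '[[[0.5,-0.2,0.5,0,0],[0.5,0,0,0,0],[0.4,0,0,0,0],[0,0,0,0,0]]]'; python3 -c "
from h import *
M=case(C,YAW)"
```

```text
time: 2.53
position: [0.4487, 0.0163, 0.0659]
tool_rot: [0.706, 0.093, -0.695, 0.098]
ft_force: [0.3, 0.1, 0.2]
grip_width: 0.0007
t 2.53 TCP case mm [-104.8   -4.2   65.9] tool-y yaw -74.47 F case [0.3 0.  0.2] w 0.001
time: 2.87
position: [0.4429, 0.017, 0.0516]
tool_rot: [0.707, 0.093, -0.695, 0.098]
ft_force: [-0.2, 0.7, 0.2]
grip_width: 0.0003
t 2.87 TCP case mm [-110.2   -1.9   51.6] tool-y yaw -74.46 F case [0.  0.8 0.2] w 0.0
```

```bash
python3 -m inch '[[[0.5,-0.1,0.3,0,0],[0.5,0,0,0,0],[0.3,0,0,0,0],[0,0,0,0,0]]]'; python3 -c "
from h import *
M=case(C,YAW)"
```

```text
time: 3.2
position: [0.4385, 0.0165, 0.0383]
tool_rot: [0.706, 0.093, -0.695, 0.099]
ft_force: [-0.6, 0.0, 16.8]
grip_width: 0.0005
t 3.2 TCP case mm [-114.5   -1.3   38.3] tool-y yaw -74.4 F case [-0.6  0.2 16.8] w 0.001
```

16.8 N means the tab is at its bottom stop. Now I lift off and back a little, then look.

```bash
python3 -m inch '[[[-1.0,0,0,0,0],[-1.5,0,0.4,0,0],[-2,0,0,0,0],[-1.5,0,0,0,0],[0,0,0,0,0]]]'
python3 - <<'E'
from h import *
case(C,YAW)
for n in("side","scene"): cv2.imwrite(f"pics/{n}2.png",camera(n)[:,:,::-1])
a=cv2.imread("pics/side2.png")[150:275,205:345];b=cv2.imread("pics/scene2.png")[150:275,225:345]
cv2.imwrite("pics/m2.png",np.hstack([cv2.resize(a,None,fx=3,fy=3,interpolation=2),cv2.resize(b,None,fx=3,fy=3,interpolation=2)]))
E
```

```text
time: 3.62
position: [0.4328, 0.0157, 0.0978]
tool_rot: [0.705, 0.094, -0.696, 0.098]
ft_force: [0.3, -0.0, -0.3]
grip_width: 0.0004
t 3.62 TCP case mm [-120.3   -0.5   97.8] tool-y yaw -74.46 F case [ 0.2 -0.1 -0.3] w 0.0
```

View pics/m2.png

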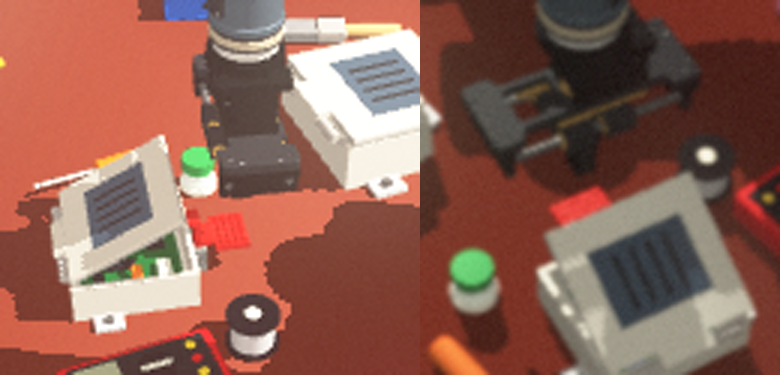

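The lid has sprung to about 0.5, with its edge near side-crop (165,140), and the tab is back up. The fingers are in front of it and lower than the edge. Next I approach and push along the arc.

```bash
python3 -m inch '[[[0,0,-2,0,0],[0,0,-2,0,0],[0,0,-1,0,0],[0,0,0,0,0]]]'; python3 -c "
from h import *
M=case(C,YAW)"
```

```text
time: 4.05
position: [0.478, 0.03, 0.0918]
tool_rot: [0.701, 0.094, -0.7, 0.096]
ft_force: [-0.4, -0.3, -0.2]
grip_width: 0.0003
t 4.05 TCP case mm [-72.9   1.   91.8] tool-y yaw -74.53 F case [-0.5 -0.2 -0.2] w 0.0
```

```bash
python3 -m inch '[[[-0.6,0,-1.2,0,0],[-1.0,0,-0.9,0,0],[-1.1,0,-0.9,0,0],[-1.0,0,-0.9,0,0]]]'; python3 -c "
from h import *
M=case(C,YAW)"
```

```text
time: 4.38
position: [0.5033, 0.0405, 0.1217]
tool_rot: [-0.69, -0.097, 0.711, -0.095]
ft_force: [-1.0, -1.7, -0.1]
grip_width: 0.0007
t 4.38 TCP case mm [-45.7   4.2 121.7] tool-y yaw -74.37 F case [-1.5 -1.3 -0.1] w 0.001
```

```bash
python3 -m inch '[[[-0.9,0.2,-0.9,0,0],[-0.8,0.1,-1,0,0],[-0.8,0,-1,0,0],[-0.6,0,-1.0,0,0]]]'; python3 -c "
from h import *
M=case(C,YAW);print(M[:,0])"
```

```text
time: 4.72
position: [0.533, 0.0483, 0.1474]
tool_rot: [-0.681, -0.099, 0.72, -0.094]
ft_force: [-1.6, -1.0, 0.5]
grip_width: 0.0002
t 4.72 TCP case mm [-15.    3.7 147.4] tool-y yaw -74.33 F case [-1.8 -0.6  0.5] w 0.0
[-5.51939467e-02  4.48984803e-04 -9.98475551e-01]
```

```bash
python3 -m inch '[[[-0.7,0.1,-1.0,0,0],[-0.6,0.1,-1.2,0,0],[-0.5,0,-1.2,0,0],[-0.4,0,-1.2,0,0],[-0.3,0,-1,0,0]]]'; python3 -c "
from h import *
M=case(C,YAW);print(M[:,0])"
```

```text
time: 5.13
position: [0.5805, 0.0614, 0.1633]
tool_rot: [-0.673, -0.101, 0.727, -0.092]
ft_force: [-0.0, -0.8, 0.4]
grip_width: 0.0003
t 5.13 TCP case mm [ 34.3   3.3 163.3] tool-y yaw -74.32 F case [-0.2 -0.7  0.4] w 0.0
[-0.07786554  0.00133957 -0.99696297]
```

```bash
python3 -m inch '[[[-0.3,0.1,-1.0,0,0],[-0.3,0.1,-1.0,0,0],[-0.2,0,-1.0,0,0],[-0.2,0,-1,0,0],[0,0,0,0,0]]]'; python3 -c "
from h import *
M=case(C,YAW);print(M[:,0])"
```

```text
time: 5.55
position: [0.6156, 0.07, 0.1626]
tool_rot: [-0.667, -0.102, 0.733, -0.092]
ft_force: [0.2, -0.6, 0.3]
grip_width: 0.0007
t 5.55 TCP case mm [ 70.4   2.  162.6] tool-y yaw -74.31 F case [ 0.  -0.6  0.3] w 0.001
[-0.09417586  0.00205734 -0.99555345]
```

```bash
python3 -m inch '[[[-0.1,0.1,-0.7,0,0],[-0.2,0,-0.7,0,0],[-0.1,0,-0.6,0,0],[0,0,-0.4,0,0],[0,0,0,0,0]]]'
python3 - <<'E'
from h import *
case(C,YAW)
for n in("side","scene"): cv2.imwrite(f"pics/{n}3.png",camera(n)[:,:,::-1])
a=cv2.imread("pics/side3.png")[150:275,205:345];b=cv2.imread("pics/scene3.png")[150:275,225:345]
cv2.imwrite("pics/m3.png",np.hstack([cv2.resize(a,None,fx=3,fy=3,interpolation=2),cv2.resize(b,None,fx=3,fy=3,interpolation=2)]))
E
```

```text
time: 5.97
position: [0.6346, 0.0749, 0.1604]
tool_rot: [-0.661, -0.103, 0.738, -0.091]
ft_force: [-2.6, -0.7, 2.4]
grip_width: 0.0004
t 5.97 TCP case mm [ 90.    1.5 160.4] tool-y yaw -74.33 F case [-2.7 -0.   2.4] w 0.0
```

View pics/m3.png

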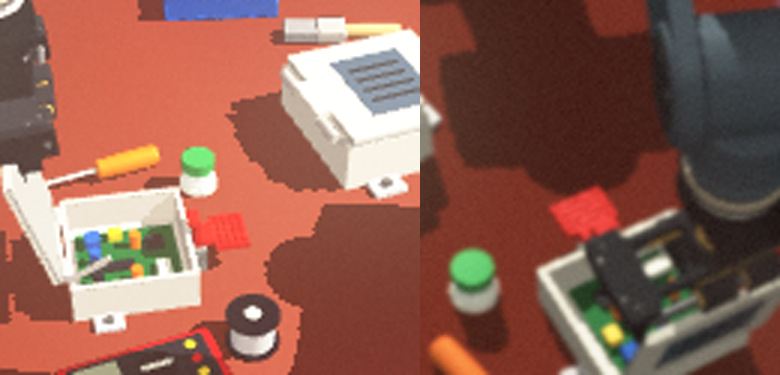

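The lid is at or near its stop, leaning back past upright, and the fingers feel a few newtons. I back away and rise.

```bash
python3 -m inch '[[[0,0,0.8,0,0],[0,0,2,0,0],[-1,0,3,0,0],[-2,0,3,0,0],[-2,0,3,0,0],[0,0,0,0,0],[0,0,0,0,0]]]'
python3 - <<'E'
from h import *
case(C,YAW)
for n in("side","scene"): cv2.imwrite(f"pics/{n}4.png",camera(n)[:,:,::-1])
a=cv2.imread("pics/side4.png")[150:275,205:345];b=cv2.imread("pics/scene4.png")[150:275,225:345]
cv2.imwrite("pics/m4.png",np.hstack([cv2.resize(a,None,fx=3,fy=3,interpolation=2),cv2.resize(b,None,fx=3,fy=3,interpolation=2)]))
E
```

```text
time: 6.65
position: [0.5209, 0.0422, 0.2223]
tool_rot: [-0.664, -0.103, 0.735, -0.091]
ft_force: [0.7, -0.1, 0.1]
grip_width: 0.0006
t 6.65 TCP case mm [-28.3   1.  222.3] tool-y yaw -74.34 F case [ 0.6 -0.2  0.1] w 0.001
```

View pics/m4.png

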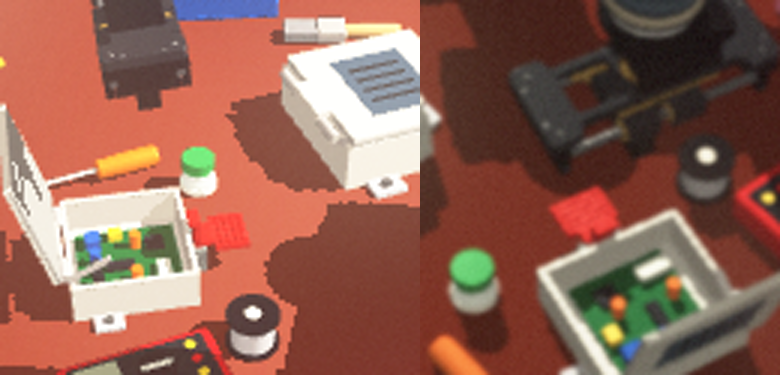

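The lid stays leaning back, the tab is up and the board is in place. I'll let time pass, then check that it is still and measure its angle.

```bash
python3 -m inch '[[[-0.5,0,0,0,0],[0,0,0,0,0],[0,0,0,0,0],[0,0,0,0,0],[0,0,0,0,0],[0,0,0,0,0]]]'
python3 - <<'E'
from h import *
im=camera("side")[:,:,::-1];o=cv2.imread("pics/side4.png")
print("diff in lid region",cv2.absdiff(np.ascontiguousarray(im),o)[170:260,180:240].mean(), cv2.absdiff(np.ascontiguousarray(im),o)[280:400,180:240].mean())
c=cv2.resize(im[150:270,170:290],None,fx=5,fy=5,interpolation=2)
d=np.array([np.cos(YAW),np.sin(YAW)]);n=np.array([-d[1],d[0]])
for th,col in((1.65,(255,0,0)),(1.75,(0,0,255)),(1.85,(0,255,0))):
    for y in(.07,-.07):
        xy=C+d*(.07-.139*np.cos(th))+n*y
        p=proj("side",[*xy,.046+.139*np.sin(th)])[0];q=(p+.4-[170,150])*5
        print(th,y,p);cv2.circle(c,tuple(int(v) for v in q),4,col,1)
cv2.imwrite("pics/m5.png",c)
E
```

```text
time: 7.25
position: [0.5252, 0.0432, 0.224]
tool_rot: [-0.663, -0.104, 0.736, -0.091]
ft_force: [0.1, 0.0, 0.9]
grip_width: 0.0003
diff in lid region 2.118456790123457 1.416111111111111
1.65 0.07 [217.32248401 210.23729916]
1.65 -0.07 [215.16702838 181.25051974]
1.75 0.07 [212.31469453 211.26909423]
1.75 -0.07 [210.6143596 182.169583 ]
1.85 0.07 [207.44857656 212.67776227]
1.85 -0.07 [206.1919922 183.4534666]
```

View pics/m5.png

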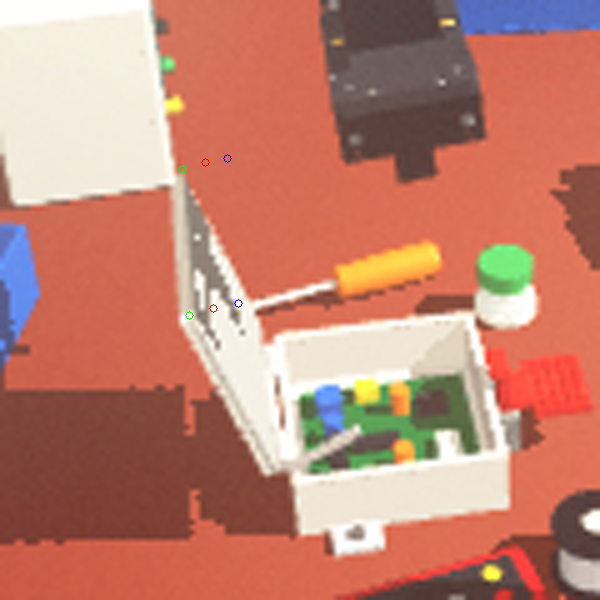

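The lid's edge corners, at (185,320) and (180,170), match the 1.85 rad prediction (green circles). The lid is still, the tab is up and the hand is clear, so I'm handing in.

```bash
python3 -c "
from rig import robot
print(robot.hand_in())"
```

```text
the job is handed in; nothing more can be done
None
```

The case lid is open against its stop and staying there by itself, and I handed the job in at about 7.3 s; the hand-in reports no verdict. I picked the smaller pale grey case and pressed its red tab with closed fingertips (16.8 N, about full stroke). The lid sprang up to about 0.5 rad. I then pushed it back from its inner side along its arc and moved the hand away.

- **Lid angle:** in the last side picture the lid's edge corners match the prediction for 1.85 rad, its stop. It barely changed between pictures about 0.6 s apart.
- **Tab and hand:** the tab is back up. The fingertips ended well clear of everything, with about 0 N on the wrist.
- **Board and bystanders:** the board lies in the tray, and nothing I could see nearby looked moved. I judged this by eye and did not measure displacements.
- **Disagreements:** the two cameras placed the case about 6 mm apart, so I averaged them. During the push the tool tilted about 5° from vertical; it had no visible effect.

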